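# Move a freshly varnished plaque with a lifter

### The job

The round wooden plaque on the two-bay drying rack is freshly varnished, so the gripper must never touch it. Take the cranked lifter by its handle from its rest, slide its blade under the round plaque between the rails, carry the plaque level to the empty display stand and lay it gently, centred, across the stand's two rails; then draw the blade out and lay the lifter back on its rest as it was. Leave the square plaque and the other goods where they are.

Things in the scene. Friction and masses are not known exactly. Their poses are not given: they have to be found in the camera images.
- round_plaque: round brown wooden plaque, 84 mm across, 7 mm thick (raised boss in the middle to 9.5 mm), 50 g, lying across the two rails of one bay of the drying rack; origin under its centre, z up
- square_plaque: square brown wooden plaque, 80 x 80 x 7 mm, in the other bay of the rack; origin under its centre. Leave alone.
- rack: fixed drying rack, left or right of the lifter: plywood board 110 (x) x 220 (y) x 12 mm with two bays, centred at y = -54 and +54 mm. Each bay: two rails along x, 100 long, 10 wide, 20 high, centred 31 mm either side of its middle (clear gap 52 mm), tops 32 mm above the underside; the blade enters along x between rails, under the plaque. Origin under the board's centre, -x side to the robot
- stand: fixed display stand, left or right, across from the rack: dark stepped wooden plinth, foot 130 x 130 mm, top 108 x 108 mm at 40 mm height, with one pair of rails along x (100 long, 10 wide, 20 high, centred 31 mm either side of the middle, clear gap 52 mm), tops 60 mm above the underside. Origin under its centre, -x side to the robot
- lifter: cranked lifter, 160 g; x points to the blade's tip, z up, origin under the middle of the flat steel blade: 104 mm long (x -52 to 52, round tip), 36 wide, 2.6 thick (z 0 to 2.6). A steel neck rises slanting from x = -52 to x = -80, z = 41 mm. Wooden handle 20 mm wide, 22 high (z 30 to 52), x = -80 to -205
- lifter_grip (a point): point in the middle of the handle where it is best gripped, near the loaded lifter's centre of mass: (-105, 0, 41) mm from the lifter's origin, same axes
- rest: fixed rest of the lifter, between rack and stand: board 285 x 70 x 8 mm (x -217.5 to 67.5); at its robot end (x -196 to -174) a dark saddle, top at 38 mm, bears the handle's tail between two cheeks 36 mm apart, 12 mm higher. The lifter lies with its blade flat on the board, its origin at (0, 0, 8) mm of the rest, axes parallel. Origin under the board below the blade's middle
- bracelet_wood: stiff bracelet of brown wooden beads with two white ones, ring 67 mm across, 12 mm high, lying flat at the left; origin under its centre. Leave alone.
- bracelet_white: stiff bracelet of black and white beads, ring 67 mm across, 11 mm high, lying flat at the right; origin under its centre. Leave alone.
- brooch_round: round brown wooden brooch, 36 mm across, 12 mm high, in front on the right; origin under its centre. Leave alone.
- brooch_long: long brown wooden brooch, 24 x 54 x 12 mm, in front on the left; origin under its centre. Leave alone.
- figure: black carved group of figures on an oval foot, 45 x 65 mm, 123 mm high, at the back; origin under its centre. Leave alone.
Things that resemble listed ones, but are neither listed nor needed, are in the scene too. Leave any green look-alike of the stand alone.

How it is judged:
By the outcome, as a careful person would: the job done as asked, in the order asked, and still so for the second after the job is handed in, with the robot touching nothing.
It also fails if it takes over 64 s, if anything falls off the work surface, if the arm or the gripper's body presses on something with over 40 N, if the wrist force passes 120 N, or if a joint passes its speed limit or range.

### The arm

A 7-joint arm with a two-finger parallel gripper is mounted at the origin on the work surface; the furniture and walls round the work are solid. World frame = base frame: x ahead of the robot, y to its left, z up, the work surface at z = 0. Lengths are in m, angles in rad, forces in N, time in s.
With the tool pointing down it reaches from about 0.425 to 0.8 m from the base axis. Payload 8.3 kg.
Tool frame: the origin (TCP) lies midway between the tips of the shut fingers; the grasp point (between the pads) lies 19 mm behind it (ctrl.pinch_z is the distance from the TCP to the grasp point, in m); z points along the fingers, y is the line along which they close (so a half turn about z gives the same grasp; the last joint's range is limited). The gripper opens to 85 mm and grips with 20 to 120 N. Pads are 22 mm wide; open, the fingers measure 114 mm over their backs; the gripper's body (76 mm by 85 mm) begins 54 mm behind the grasp point. The pads swing forward as they close: fully open they stand 13 mm farther back than shut.
Start: joints at [-1.394, 0.383, 0.016, 1.37, -0.006, 1.388, -0.046], TCP at [0.148, 0.607, 0.208] pointing down, gripper open.
Joint ranges: [-2.95, 2.95], [-0.25, 2.06], [-1.52, 1.56], [0.18, 2.33], [-1.44, 4.58], [0.02, 2.06], [-3.01, 3.01]. Speed limits (rad/s): [2.39, 2.39, 3.01, 3.01, 3.14, 3.14, 3.14].

### API

Orientations are given as a rotation vector (axis times angle).
In Python, from rig import ctrl gives the robot as it stands. The module is installed in compiled form; this text tells all that it offers.
- The arm moves only by the tool jog_arm, never from a script. Its argument "commands" is a list of rows, each a list of 7 numbers: the shift along the tool's x, y, z in mm, then the turn, a rotation vector about the tool's x, y, z in rad, then the closure, from 0 (fully open) to 1 (shut). In form: [[x, y, z, wx, wy, wz, jaw], ...]. A call has exactly 10 rows; each row shifts and turns the commanded pose from where the row before left it, along the tool's axes as they then stand; what a row does not reach is not made up. A row lasts 1/12 s, in which the tool goes at most 41.7 mm and 7.16 degrees, less where a joint would pass 70% of its speed; a pose out of reach is approached as far as the arm can. A call with a gripper value outside its range is refused whole. The fingers move at their own pace and stop on an object; "force" is the grip in N (left out, the last holds). Time passes only in rows, so rows that do not move let the fingers close, or fill a call up. It gives the time, the measured TCP pose, the force, the opening and the grip force at its end, in the units of the state.
- ctrl.state(): the state, without advancing time (a new reading comes with each control period).
- ctrl.grab_frame(name): name is "scene" or "top"; returns the picture (400x640x3 uint8, blue, green, red); there is no depth.
- ctrl.camera_info(name): a dict with "vfov" (degrees; the focal length in pixels is half the picture's height over the tangent of half this angle, whatever the lens; pixels are square), "cx", "cy" (the principal point, pixels), "position" and "orientation" of the camera in the world. Camera axes: x right, y up, looking along -z (the intrinsics and any distortion apply to the point x, -y, -z); pixel columns grow to the right and rows downward; lengths in m; the calibration is good to about 2 mm. A picture is of the moment at which its call begins. camera_info takes no time and is no camera call.
- ctrl.finish_job(): hands the job in; it is judged then, once.
The state is a dict: "clock": time; "joint_pos": joint angles; "joint_vel": joint speeds; "effort": joint torques, N m; "tcp_pos": TCP position; "tcp_rot": TCP orientation; "wrist_force": force on the tool from outside, world axes, zero at the start; "torque": the same for the moment, N m; "finger_gap": opening from 0.0 (shut) to 1.0 (fully open); "finger_force": force on a finger pad.
Only numpy, scipy, OpenCV 4.12 (cv2) and the standard library are available. Lean on these libraries where they do the work, as an engineer would, in place of code of your own. Each camera call takes 0.05 s, during which the arm holds its last target. There are 200 camera calls.

## Working session

There is one attempt and no reset: what is moved stays moved. The work goes in short steps, Python scripts to look and compute and a tool call to move; the robot and the scene stay as the last step left them, time stands still between calls to the robot, and variables do not carry over. Pictures are saved under pics/ and viewed, at most 10 in all, crops included, and the job is handed in when it is done.

Besides the shell and the picture viewer there is one more tool, called after "Call:" as name(argument=value, ...) on one line, values as JSON. jog_arm: Moves the arm, as the interface text tells. Its arguments: {"type":"object","properties":{"commands":{"type":"array","items":{"type":"array","items":{"type":"number"}}},"force":{"type":"number"}},"required":["commands"]}

```bash
mkdir -p pics
python3 - <<'E'
from rig import ctrl
import cv2
for n in ("scene","top"):
    cv2.imwrite(f"pics/{n}0.png",ctrl.grab_frame(n)); print(n,ctrl.camera_info(n))
print(ctrl.state(),ctrl.pinch_z)
E
```

```text
scene {'vfov': 45.98020050535084, 'cx': 317.6410334861151, 'cy': 203.3151024908607, 'position': array([ 0.04998672, -0.92368068,  0.77518728]), 'orientation': array([ 0.94878935, -0.23559947, -0.45772242])}
top {'vfov': 43.58660870898908, 'cx': 324.7076040897886, 'cy': 198.28747071070492, 'position': array([0.41811525, 0.00414802, 1.48771806]), 'orientation': array([ 0.09131248, -0.05220083, -1.59110253])}
{'clock': 0.1, 'joint_pos': array([-1.39388261,  0.38416517,  0.01632733,  1.37104397, -0.00631013,
        1.38819854, -0.04646972]), 'joint_vel': array([-1.30205859e-03, -8.70405607e-04,  2.84494043e-03, -2.45284003e-03,
        2.24453499e-05,  2.55110725e-04, -1.31259850e-03]), 'effort': array([ 3.35387384e-03, -6.29133582e+01,  8.47961158e-01, -3.72763002e+01,
        1.69997255e-02,  1.03134254e-02, -1.79900724e-05]), 'tcp_pos': array([0.14826642, 0.60665141, 0.20747391]), 'tcp_rot': array([-3.75558538e-01, -3.11884788e+00,  2.75546626e-03]), 'wrist_force': array([0.2906921 , 0.02823515, 0.54652498]), 'torque': array([-0.05297476,  0.04911654, -0.04856816]), 'finger_force': 0.0, 'finger_gap': 0.9969278681863192} 0.0187
```

View pics/scene0.png

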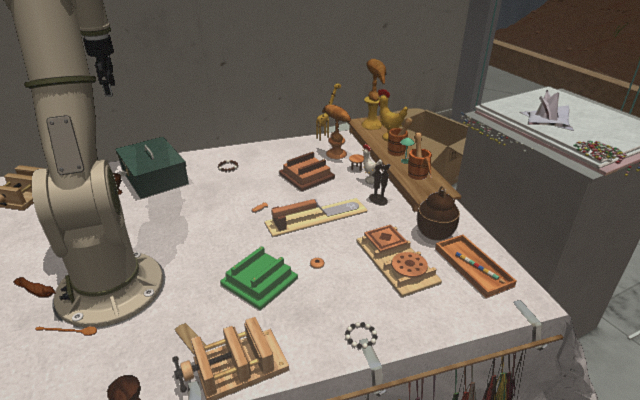

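View pics/top0.png

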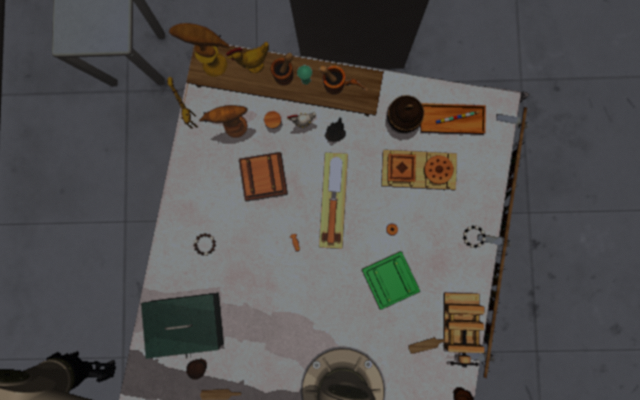

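The top view shows the lifter at about (333,200). The rack is at (419,169), with the round plaque at (439,169) and the square one at (401,168). There are two stand candidates: brown at (263,176) and a green look-alike at (390,279). The brown one fits, since it is dark wood and across from the rack. I'll confirm this in enlarged crops.

Run:
```python
import cv2
t=cv2.imread("pics/top0.png")[140:255,230:470]; s=cv2.imread("pics/scene0.png")[145:295,255:455]
a=cv2.resize(t,None,fx=10/3,fy=10/3,interpolation=cv2.INTER_CUBIC); b=cv2.resize(s,None,fx=4,fy=4,interpolation=cv2.INTER_CUBIC)
cv2.imwrite("pics/t1.png",cv2.convertScaleAbs(a,alpha=1.5));cv2.imwrite("pics/s1.png",b)
```

```text
(no output)
```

View pics/t1.png

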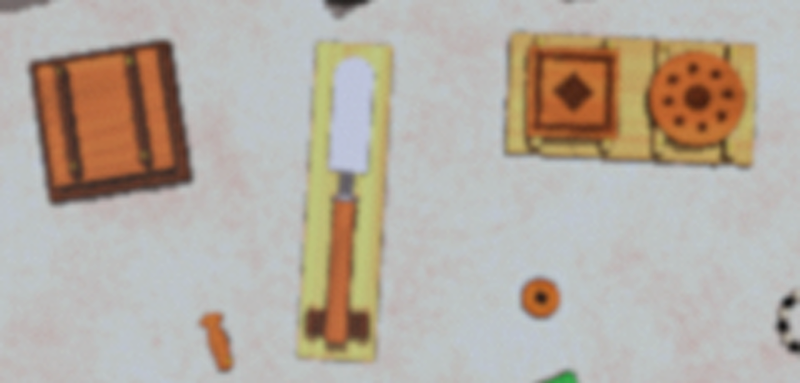

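View pics/s1.png

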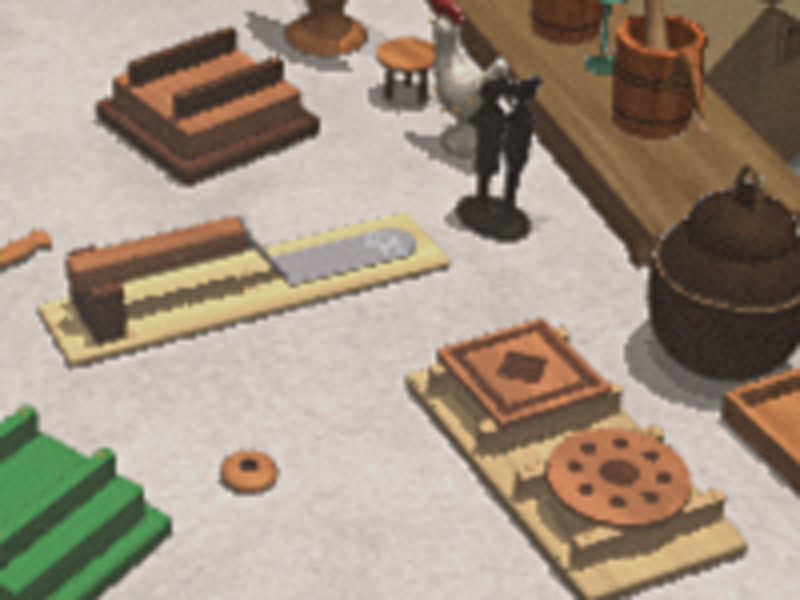

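Crop readings confirm the layout. The brown stepped stand, with its rails empty, has its top centre near (105,115) in the top crop. The lifter handle runs (344,198) to (337,349), and the round plaque with holes is at (698,98). The green stand is the look-alike. Next I'll fit poses from both views.

```bash
cat > h.py <<'E'
import numpy as np
from scipy.optimize import least_squares
from scipy.spatial.transform import Rotation as R
from rig import ctrl
INF={n:ctrl.camera_info(n) for n in("top","scene")}
CR={"top":(230,140,10/3),"scene":(255,145,4.)}
def proj(n,P):
    i=INF[n];q=R.from_rotvec(i["orientation"]).inv().apply(np.atleast_2d(P)-i["position"])
    f=200/np.tan(np.radians(i["vfov"]/2))
    return np.c_[i["cx"]+f*q[:,0]/-q[:,2],i["cy"]-f*q[:,1]/-q[:,2]]
def unc(n,uv,crop=None):
    x0,y0,s=(crop or CR)[n];uv=np.array(uv,float);return (uv+.5)/s-.5+[x0,y0]
def fit(obs,x0,yaw=None,crop=None):
    """obs: {cam:[(x,y,z mm,u,v)]} -> x,y,z(mm),yaw"""
    def res(p):
        r=[]
        for n,o in obs.items():
            o=np.array(o,float);w=R.from_euler("z",p[3]).apply(o[:,:3])+p[:3]
            r.append(proj(n,w/1000)-unc(n,o[:,3:],crop))
        return np.vstack(r)
    s=least_squares(lambda p:res(p).ravel(),x0,x_scale=[10,10,10,.1],loss="soft_l1")
    return s.x,res(s.x)
E
cat > m.py <<'E'
from h import *
np.set_printoptions(precision=2,suppress=True)
D={
"rest":({"top":[(67.5,35,8,316,42),(67.5,-35,8,393,45),(-217.5,-35,8,376,361),(-217.5,35,8,297,357)],
 "scene":[(67.5,-35,8,450,262),(-217.5,-35,8,72,355),(-217.5,35,8,40,308),(67.5,35,8,406,214)]},[650,0,0,0]),
"lifter":({"top":[(52,0,2.6,353,57),(-52,18,2.6,330,170),(-52,-18,2.6,368,173),(-80,10,52,333,198),(-80,-10,52,355,199),(-205,10,52,327,348),(-205,-10,52,348,350)],
 "scene":[(-80,10,52,239,217),(-80,-10,52,249,230),(-52,-18,2.6,284,283),(52,0,2.6,415,240)]},[650,0,8,0]),
"rack":({"top":[(55,110,12,509,33),(55,-110,12,755,44),(-55,-110,12,753,166),(-55,110,12,505,154)],
 "scene":[(-55,110,12,408,378),(-55,-110,12,588,598),(55,-110,12,745,547)]},[650,-300,0,0]),
"round":({"top":[(0,0,7,698,98)],"scene":[(0,0,7,620,476)]},[650,-300,32,0]),
"square":({"top":[(40,40,7,528,47),(40,-40,7,617,50),(-40,-40,7,616,137),(-40,40,7,527,133)],
 "scene":[(-40,40,7,438,352),(40,40,7,544,321),(40,-40,7,620,390),(-40,-40,7,503,418)]},[650,-200,32,0]),
"stand":({"top":[(50,31,60,61,58),(-50,31,60,76,178),(50,-31,60,131,52),(-50,-31,60,147,170)],
 "scene":[(50,31,60,236,31),(-50,31,60,132,70),(50,-31,60,281,62),(-50,-31,60,176,100)]},[650,200,0,0])}
for k,(o,x0) in D.items():
    p,r=fit(o,x0);print(k,p,"yaw deg",np.degrees(p[3]));print(r.T)
E
python3 m.py
```

```text
rest [624.56   8.39  -5.67  -0.08] yaw deg -4.528501086825391
[[-0.13  0.03 -0.13 -0.08  0.66 -0.12 -0.59  0.13]
 [-0.43 -0.1   0.28  0.08  0.02  2.47 -0.31 -0.54]]
lifter [625.3    7.52   3.5   -0.08] yaw deg -4.543573652753804
[[ 0.39 -0.73 -0.06  0.25  0.59 -0.49  0.21 -0.51 -0.07  1.7  -0.79]
 [ 0.3   0.54  0.31  0.16  0.26 -1.26 -1.44 -0.4   0.12  0.74 -0.63]]
rack [ 634.21 -241.99   -6.7    -0.08] yaw deg -4.323757467324707
[[ 0.14  0.26 -0.31 -0.32 -1.04 -0.13  1.08]
 [-0.27  0.08  0.12 -0.12 -0.21  0.98 -0.45]]
round [ 629.27 -296.38   27.19    0.  ] yaw deg 0.0
[[-0.01  0.02]
 [ 0.02 -0.  ]]
square [ 638.68 -187.23   25.92   -0.06] yaw deg -3.2939410534616176
[[-0.07  0.6   0.33 -0.47 -0.11  0.15 -1.43  0.08]
 [-0.83 -0.86  0.12  0.4  -0.12 -0.5  -0.16  1.83]]
stand [624.97 222.46  -6.41   0.12] yaw deg 7.087082865223044
[[ 0.09  0.05  0.12 -0.08  0.02 -0.37  0.21 -0.33]
 [ 1.51 -0.7   0.2  -1.42  0.15 -0.55  0.11  0.18]]
```

```bash
cat > j.py <<'E'
from h import *
import io,contextlib
with contextlib.redirect_stdout(io.StringIO()): from m import D
K=list(D);z0={"rest":0,"lifter":8,"rack":0,"round":32,"square":32,"stand":0}
cams=("top","scene")
def pj(n,P,c):  # c: k1,k2, dpos(mm)3, drot(mrad)3
    i=INF[n];Rr=R.from_rotvec(i["orientation"])*R.from_rotvec(np.array(c[5:8])/1000)
    q=Rr.inv().apply(P-i["position"]-np.array(c[2:5])/1000);f=200/np.tan(np.radians(i["vfov"]/2))
    a=np.c_[q[:,0],-q[:,1]]/-q[:,2:];r2=(a**2).sum(1,keepdims=True)
    return np.array([i["cx"],i["cy"]])+f*a*(1+c[0]*r2+c[1]*r2**2)
def run(ext,freez):
    def res(p,out=False):
        r=[];C={"top":p[:8],"scene":p[8:16]};S={}
        for j,k in enumerate(K):
            q=p[16+4*j:20+4*j];e=[]
            for n,o in D[k][0].items():
                o=np.array(o,float);w=R.from_euler("z",q[3]).apply(o[:,:3])+q[:3]
                e.append(pj(n,w/1000,C[n])-unc(n,o[:,3:]))
            S[k]=np.vstack(e);r.append(S[k].ravel())
        if out:return S
        for n in cams:
            c=C[n];r.append(np.array([c[0]/.15,c[1]/.02])*.5);r.append(c[2:5]/ext*.5);r.append(c[5:8]/ext*.5)
        r.append([(p[18+4*j]-z0[k])/freez for j,k in enumerate(K)])
        return np.concatenate(r)
    x0=np.r_[np.zeros(16),np.concatenate([D[k][1] for k in K])]
    s=least_squares(res,x0,loss="soft_l1",x_scale=np.r_[np.tile([.1,.1,1,1,1,1,1,1],2),np.tile([10,10,10,.1],6)])
    return s.x,res(s.x,True)
if __name__=="__main__":
    np.set_printoptions(precision=2,suppress=True,linewidth=160)
    for a in((.01,100),(1.5,100),(.01,.3),(1.5,.3)):
        p,S=run(*a);print(a,"top",p[:8],"scene",p[8:16])
        for j,k in enumerate(K):
            q=p[16+4*j:20+4*j];print(k,q[:3],np.degrees(q[3]).round(2),"rms",np.sqrt((S[k]**2).mean()).round(2))
E
python3 j.py
```

```text
(0.01, 100) top [-0.05  0.    0.   -0.    0.    0.   -0.    0.  ] scene [-0.09 -0.   -0.    0.   -0.   -0.    0.    0.  ]
rest [624.51   8.36  -5.65] -4.54 rms 0.67
lifter [625.31   7.51   3.5 ] -4.55 rms 0.7
rack [ 634.64 -243.09   -7.1 ] -4.27 rms 0.42
round [ 629.69 -297.44   26.87] 11.48 rms 0.03
square [ 638.83 -187.59   25.85] -3.32 rms 0.72
stand [625.03 222.63  -6.38] 7.11 rms 0.6
(1.5, 100) top [-0.03  0.    0.45  0.37 -0.1   0.48  0.46 -0.07] scene [-0.09 -0.   -0.45 -0.37  0.13  0.45  0.05  0.51]
rest [625.3    9.55  -6.06] -4.55 rms 0.65
lifter [626.23   8.69   3.03] -4.52 rms 0.7
rack [ 635.75 -241.84   -8.11] -4.29 rms 0.38
round [ 630.76 -296.17   25.9 ] -43.84 rms 0.0
square [ 639.74 -186.38   25.21] -3.31 rms 0.7
stand [625.59 223.73  -6.46] 7.12 rms 0.59
(0.01, 0.3) top [-0.14  0.   -0.   -0.   -0.   -0.   -0.   -0.  ] scene [-0.01 -0.    0.    0.    0.    0.    0.    0.  ]
rest [623.8    7.38  -0.05] -4.54 rms 0.85
lifter [624.48   6.25   7.93] -4.81 rms 0.83
rack [ 632.66 -244.39   -0.06] -4.4 rms 0.88
round [ 627.59 -298.83   31.98] -46.42 rms 0.49
square [ 637.22 -188.74   31.93] -3.28 rms 0.9
stand [623.75 220.78  -0.08] 6.98 rms 0.99
(1.5, 0.3) top [-0.09  0.    0.14 -0.23  0.2   0.14 -0.45 -0.46] scene [-0.11 -0.   -0.14  0.23  1.38  2.15  0.16  1.1 ]
rest [624.09   7.61  -0.  ] -4.5 rms 0.7
lifter [625.07   7.04   8.02] -4.46 rms 0.68
rack [ 633.61 -243.86   -0.02] -4.28 rms 0.46
round [ 629.1  -297.78   32.  ] -15.09 rms 0.08
square [ 637.91 -188.12   31.99] -3.3 rms 0.69
stand [623.99 220.99  -0.  ] 7.15 rms 0.58
```

```bash
cat > g.py <<'E'
import sys
from h import *
def go(x,y,z,yaw):
    """TCP target mm, lifter yaw deg; prints turn (tool) then shift in the turned tool frame"""
    s=ctrl.state();A=R.from_rotvec(s["tcp_rot"]);B=R.from_euler("z",yaw,degrees=True)*R.from_matrix(np.diag([-1,1,-1.]))
    d=B.inv().apply(np.array([x,y,z])-s["tcp_pos"]*1000)
    print("t",round(s["clock"],2),"turn",(A.inv()*B).as_rotvec().round(4),"shift",d.round(1),"wf",s["wrist_force"].round(1),"gap",round(s["finger_gap"],3))
def lif(x,y,z,yaw):  # lifter origin mm -> TCP
    c,s_=np.cos(np.radians(yaw)),np.sin(np.radians(yaw));go(x-105*c,y-105*s_,z+41-18.7,yaw)
if __name__=="__main__":
    a=list(map(float,sys.argv[2:]));(go if sys.argv[1]=="go" else lif)(*a)
E
python3 g.py lif 625 7.3 98 -4.5
```

```text
t 0.1 turn [-1.800e-03 -1.000e-04 -1.611e-01] shift [-417.3 -560.1   87.2] wf [0.3 0.  0.5] gap 0.997
```

Call:
jog_arm(commands=[[0,0,0,-0.0009,0,-0.0806,0],[0,0,0,-0.0009,0,-0.0805,0],[-23,-31,3,0,0,0,0],[-23,-31,3,0,0,0,0],[-23,-31,3,0,0,0,0],[-23,-31,3,0,0,0,0],[-23,-31,3,0,0,0,0],[-23,-31,3,0,0,0,0],[-23,-31,3,0,0,0,0],[-23,-31,3,0,0,0,0]])

```text
clock: 0.93
tcp_pos: [0.3128, 0.3435, 0.1836]
tcp_rot: [-0.124, -3.139, -0.002]
wrist_force: [1.9, 0.1, -0.8]
finger_gap: 0.999
finger_force: 0.0
```

Call:
jog_arm(commands=[[-23,-31,3,0,0,0,0],[-23,-31,3,0,0,0,0],[-23,-31,3,0,0,0,0],[-23,-31,3,0,0,0,0],[-23,-31,3,0,0,0,0],[-23,-31,3,0,0,0,0],[-23,-31,3,0,0,0,0],[-23,-31,3,0,0,0,0],[0,0,0,0,0,0,0],[0,0,0,0,0,0,0]])

```text
clock: 1.77
tcp_pos: [0.4767, 0.0811, 0.1591]
tcp_rot: [-0.132, -3.138, -0.001]
wrist_force: [-0.0, -0.2, -0.2]
finger_gap: 0.999
finger_force: 0.0
```

```bash
python3 g.py lif 625 7.3 8 -4.5
python3 - <<'E'
from rig import ctrl
import cv2
t=ctrl.grab_frame("top")[140:255,230:470]; s=ctrl.grab_frame("scene")[145:295,255:455]
cv2.imwrite("pics/s2.png",cv2.hconcat([cv2.resize(s,(800,600),interpolation=cv2.INTER_CUBIC)]))
cv2.imwrite("pics/t2.png",cv2.convertScaleAbs(cv2.resize(t,None,fx=10/3,fy=10/3,interpolation=cv2.INTER_CUBIC),alpha=1.5))
E
```

```text
t 1.77 turn [ 0.0007 -0.0006 -0.0055] shift [-48.6 -62.  128.8] wf [-0.  -0.2 -0.2] gap 0.999
```

View pics/s2.png

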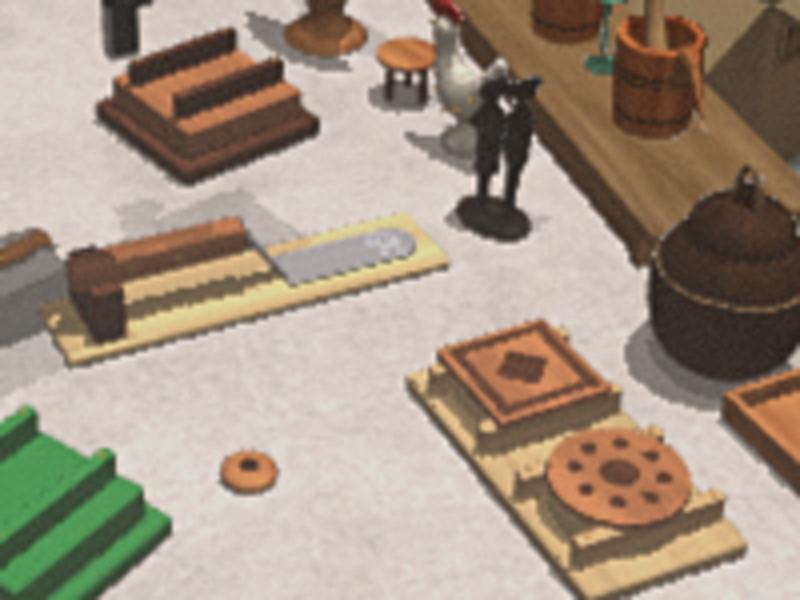

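The scene view shows the scene undisturbed, with the gripper just left of the crop. The stand, rest and rack sit where I measured them. Next I'll align over the handle and descend.

Call:
jog_arm(commands=[[0,0,0,0.0007,-0.0006,-0.0055,0],[-24.3,-31,15,0,0,0,0],[-24.3,-31,15,0,0,0,0],[0,0,20,0,0,0,0],[0,0,20,0,0,0,0],[0,0,20,0,0,0,0],[0,0,15,0,0,0,0],[0,0,15,0,0,0,0],[0,0,8.8,0,0,0,0],[0,0,0,0,0,0,0]])

```text
clock: 2.7
tcp_pos: [0.5182, 0.0206, 0.0293]
tcp_rot: [-0.111, -3.137, -0.001]
wrist_force: [-1.8, -0.5, -0.1]
finger_gap: 1.002
finger_force: 0.0
```

```bash
python3 g.py lif 625 7.3 8 -4.5
python3 - <<'E'
from rig import ctrl
import cv2
s=ctrl.grab_frame("scene")[165:255,255:375]
cv2.imwrite("pics/s3.png",cv2.resize(s,(800,600),interpolation=cv2.INTER_CUBIC))
E
```

```text
t 2.7 turn [ 0.0006 -0.0027  0.0078] shift [-2.5 -4.8 -1. ] wf [-1.8 -0.5 -0.1] gap 1.002
```

View pics/s3.png

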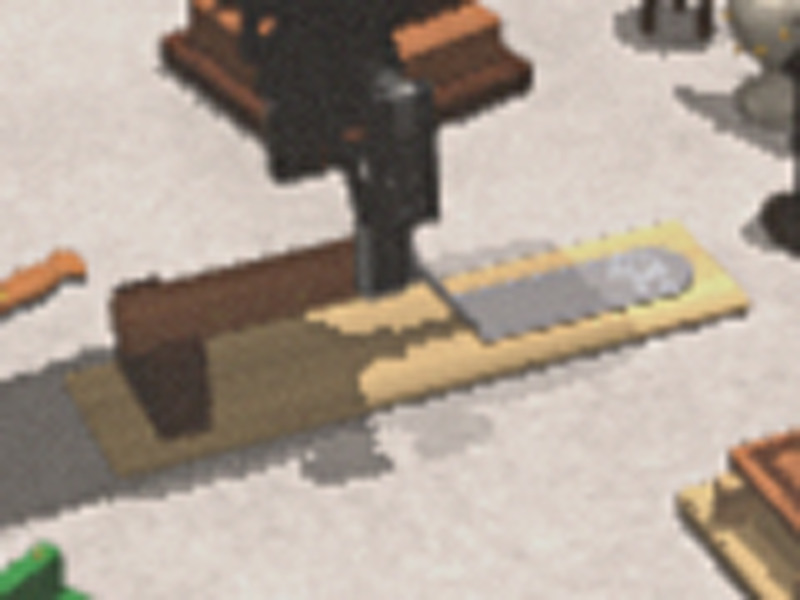

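The crop shows the near finger standing beside the handle's front part, with its tip near (385,290) and the handle between the fingers. I'll re-read the settled pose before closing.

Call:
jog_arm(commands=[[0,0,0,0,0,0,0],[0,0,0,0,0,0,0],[0,0,0,0,0,0,0],[0,0,0,0,0,0,0],[0,0,0,0,0,0,0],[0,0,0,0,0,0,0],[0,0,0,0,0,0,0],[0,0,0,0,0,0,0],[0,0,0,0,0,0,0],[0,0,0,0,0,0,0]])

```text
clock: 3.58
tcp_pos: [0.5198, 0.0193, 0.031]
tcp_rot: [0.115, 3.139, 0.002]
wrist_force: [0.3, -1.1, -0.6]
finger_gap: 1.001
finger_force: 0.0
```

```bash
python3 g.py lif 625 7.3 8 -4.5
```

```text
t 3.58 turn [0.001  0.0006 0.0054] shift [-0.8 -3.7  0.7] wf [ 0.3 -1.1 -0.6] gap 1.001
```

Call:
jog_arm(commands=[[-0.8,-3.7,0.7,0.001,0.0006,0.0054,0],[0,0,0,0,0,0,0],[0,0,0,0,0,0,0.5],[0,0,0,0,0,0,0.7],[0,0,0,0,0,0,1],[0,0,0,0,0,0,1],[0,0,0,0,0,0,1],[0,0,0,0,0,0,1],[0,0,0,0,0,0,1],[0,0,0,0,0,0,1]], force=70)

```text
clock: 4.42
tcp_pos: [0.5205, 0.0156, 0.0306]
tcp_rot: [0.123, 3.139, 0.0]
wrist_force: [-1.2, -0.2, 4.3]
finger_gap: 0.208
finger_force: 68.5
```

```bash
python3 g.py lif 625 7.3 8 -4.5
```

```text
t 4.42 turn [ 0.0002  0.0003 -0.    ] shift [ 0.2 -0.1  0.3] wf [-1.2 -0.2  4.3] gap 0.208
```

Call:
jog_arm(commands=[[0,0,-5,0,0,0,1],[0,0,-10,0,0,0,1],[0,0,-18,0,0,0,1],[0,0,-20,0,0,0,1],[0,0,-20,0,0,0,1],[0,0,-9,0,0,0,1],[3,-10,0,0,0,0,1],[7,-22,0,0,0,0,1],[8,-26,0,0,0,0,1],[10,-30,0,0,0,0,1]])

```text
clock: 5.25
tcp_pos: [0.4844, -0.0704, 0.1112]
tcp_rot: [-0.12, -3.138, 0.0]
wrist_force: [0.2, -0.4, -1.0]
finger_gap: 0.202
finger_force: 68.6
```

Call:
jog_arm(commands=[[10,-30,0,0,0,0,1],[10,-30,0,0,0,0,1],[10,-30,0,0,0,0,1],[10,-30,0,0,0,0,1],[10,-30,0,0,0,0,1],[9,-30,0,0,0,0,1],[6.7,-24,0,0,0,0,1],[3,-12,0,0,0,0.0035,1],[0,0,0,0,0,0,1],[0,0,0,0,0,0,1]])

```text
clock: 6.08
tcp_pos: [0.3986, -0.2805, 0.1114]
tcp_rot: [-0.133, -3.137, -0.001]
wrist_force: [0.4, 0.7, -1.2]
finger_gap: 0.204
finger_force: 68.7
```

```bash
python3 g.py lif 504.7 -288.4 17.5 -4.3;python3 - <<'E'
from rig import ctrl
import cv2
b=cv2.resize(ctrl.grab_frame("scene")[195:310,265:455],None,fx=4,fy=4,interpolation=cv2.INTER_CUBIC)
cv2.imwrite("pics/s4.png",b)
cv2.imwrite("pics/top4.png",ctrl.grab_frame("top"))
E
```

```text
t 6.08 turn [ 0.0004 -0.0015 -0.0095] shift [-1.4  0.1 71.6] wf [ 0.4  0.7 -1.2] gap 0.204
```

View pics/s4.png

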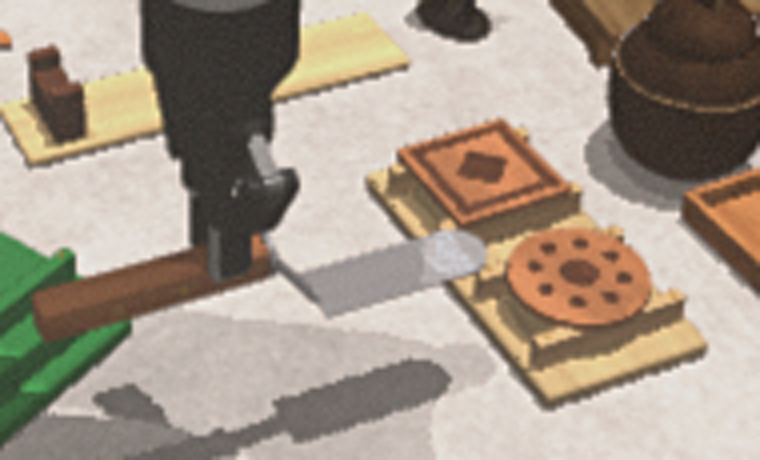

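The lifter is held with its blade left of the rails (tip at about (485,255)) and the round plaque at (580,275). I'll compare predicted and seen lifter points to check tilt and in-hand slip. The green stand is well clear of the handle tail on the ground plane, and I'll check that numerically too.

```bash
cat > pred.py <<'E'
from h import *
from j import run,pj
import sys
p,S=run(1.5,.3)
np.savez("cal.npz",top=p[:8],scene=p[8:16])
s=ctrl.state();T=R.from_rotvec(s["tcp_rot"])
L=np.array([(-205,10,52),(-205,-10,52),(-205,-10,30),(-80,-10,52),(-52,-18,2.6),(52,0,2.6),(44,-14,2.6),(-52,18,2.6)])
B=T*R.from_matrix(np.diag([-1,1,-1.]))
w=B.apply(L-[-105,0,41-18.7])/1000+s["tcp_pos"]
for n,c in(("scene",(265,195,4.)),("top",(0,0,1.))):
    q=pj(n,w,p[:8] if n=="top" else p[8:16]);print(n,((q-[c[0],c[1]]+.5)*c[2]-.5).round(0 if n=="scene" else 1).tolist())
from scipy.optimize import brentq
f=lambda v:(pj("top",np.array([[v[0],v[1],.0]]),p[:8])-[390,279]).ravel()
print("green",least_squares(f,[.2,-.2]).x)
E
python3 pred.py
python3 -c "
import cv2
t=cv2.imread('pics/top4.png')[140:300,350:470];cv2.imwrite('pics/t4.png',cv2.convertScaleAbs(cv2.resize(t,None,fx=3.75,fy=3.75,interpolation=2),alpha=1.5))"
```

```text
scene [[30.0, 290.0], [43.0, 315.0], [46.0, 348.0], [274.0, 248.0], [326.0, 314.0], [479.0, 241.0], [480.0, 260.0], [297.0, 272.0]]
top [[437.7, 285.6], [445.2, 286.1], [443.4, 285.4], [447.2, 239.2], [446.6, 229.5], [441.7, 192.0], [446.5, 195.2], [433.7, 228.7]]
green [ 0.31 -0.15]
```

The prediction matches the picture within about 1 px, so the grip is level. The green stand's nearest corner stays about 30 mm from the handle. I'll lower now.

Call:
jog_arm(commands=[[0,0,5,0,0,0,1],[0,0,12,0,0,0,1],[0,0,18,0,0,0,1],[0,0,18,0,0,0,1],[0,0,12,0,0,0,1],[0,0,4,0,0,0,1],[0,0,0,0,0,0,1],[0,0,0,0,0,0,1],[0,0,0,0,0,0,1],[0,0,0,0,0,0,1]])

```text
clock: 7.02
tcp_pos: [0.4008, -0.2801, 0.0442]
tcp_rot: [0.128, 3.137, -0.001]
wrist_force: [-0.8, -0.3, -1.7]
finger_gap: 0.208
finger_force: 68.7
```

```bash
python3 g.py lif 504.7 -288.4 17.5 -4.3;python3 - <<'E'
from rig import ctrl
import cv2
b=cv2.resize(ctrl.grab_frame("scene")[225:310,325:455],None,fx=6,fy=6,interpolation=cv2.INTER_CUBIC)
cv2.imwrite("pics/s5.png",b)
E
sed -i 's/(265,195,4.)/(325,225,6.)/' pred.py; python3 pred.py
```

```text
t 7.02 turn [-0.0003  0.0017 -0.0067] shift [ 0.8 -0.4  4.4] wf [-0.8 -0.3 -1.7] gap 0.208
scene [[-300.0, 402.0], [-280.0, 440.0], [-277.0, 485.0], [51.0, 337.0], [127.0, 427.0], [349.0, 316.0], [349.0, 345.0], [85.0, 364.0]]
top [[433.3, 283.4], [440.4, 283.8], [438.8, 283.1], [442.4, 239.1], [442.0, 229.8], [437.4, 194.1], [442.0, 197.1], [429.8, 229.1]]
green [ 0.31 -0.15]
```

View pics/s5.png

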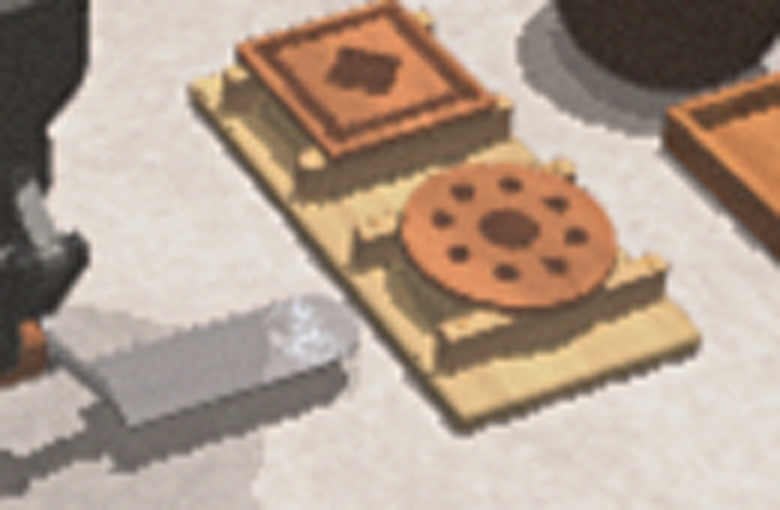

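The blade is outside the rack at low height, with its tip at (357,330), pointing at the gap between the near rail ends (375,222) and (455,325). I'll align and slide it in.

Call:
jog_arm(commands=[[0,-0.4,2.4,0,0.0015,-0.0067,1],[0,0,0,0,0,0,1],[0,0,0,0,0,0,1],[-5,0,0,0,0,0,1],[-10,0,0,0,0,0,1],[-12,0,0,0,0,0,1],[-10,0,0,0,0,0,1],[-5,0,0,0,0,0,1],[0,0,0,0,0,0,1],[0,0,0,0,0,0,1]])

```text
clock: 7.9
tcp_pos: [0.4419, -0.2836, 0.0406]
tcp_rot: [-0.118, -3.137, 0.0]
wrist_force: [-0.0, -0.2, -1.1]
finger_gap: 0.209
finger_force: 68.7
```

```bash
python3 g.py lif 629.4 -297.8 19.5 -4.3
```

```text
t 7.9 turn [-0.0003 -0.0022 -0.0001] shift [-83.1  -0.1  -1.2] wf [-0.  -0.2 -1.1] gap 0.209
```

Call:
jog_arm(commands=[[-6,0,0,0,0,0,1],[-11,0,0,0,0,0,1],[-13,0,0,0,0,0,1],[-13,0,0,0,0,0,1],[-13,0,0,0,0,0,1],[-12,0,0,0,0,0,1],[-9,0,0,0,0,0,1],[-6,0,0,0,0,0,1],[0,0,0,0,0,0,1],[0,0,0,0,0,0,1]])

```text
clock: 8.73
tcp_pos: [0.5243, -0.2899, 0.0406]
tcp_rot: [-0.119, -3.137, -0.0]
wrist_force: [0.0, -0.3, -1.0]
finger_gap: 0.202
finger_force: 68.7
```

Call:
jog_arm(commands=[[0,0,0,0,0,0,1],[0,0,0,0,0,0,1],[0,0,0,0,0,0,1],[0,0,0,0,0,0,1],[0,0,0,0,0,0,1],[0,0,0,0,0,0,1],[0,0,0,0,0,0,1],[0,0,0,0,0,0,1],[0,0,0,0,0,0,1],[0,0,0,0,0,0,1]])

```text
clock: 9.57
tcp_pos: [0.5247, -0.2897, 0.0407]
tcp_rot: [-0.118, -3.138, -0.0]
wrist_force: [-0.2, 0.2, -1.7]
finger_gap: 0.204
finger_force: 68.7
```

```bash
python3 g.py lif 629.4 -297.8 19.5 -4.3;python3 - <<'E'
from rig import ctrl
import cv2
b=cv2.resize(ctrl.grab_frame("scene")[225:310,325:455],None,fx=6,fy=6,interpolation=cv2.INTER_CUBIC)
cv2.imwrite("pics/s6.png",b)
E
```

```text
t 9.57 turn [ 0.     -0.0014 -0.0003] shift [ 0.  -0.2 -1.1] wf [-0.2  0.2 -1.7] gap 0.204
```

View pics/s6.png

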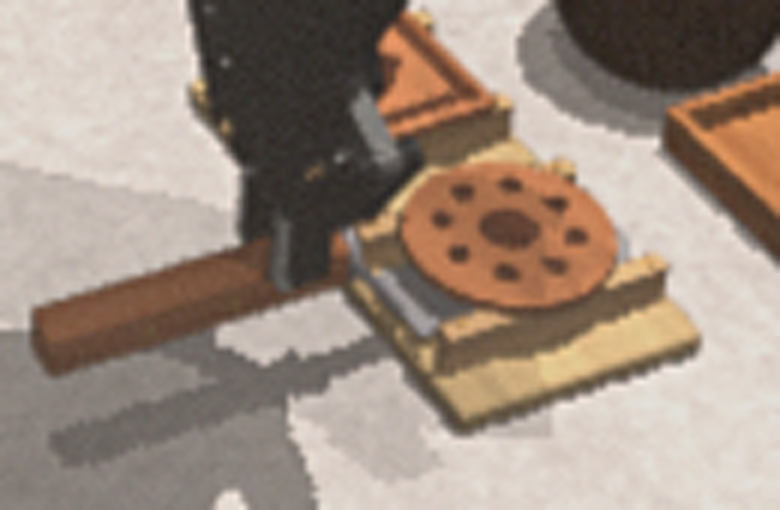

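The blade lies under the round plaque between the rails, with its rear edge near (400,300) and tip at about (625,240). The plaque centre is unmoved at (512,228). I'll lift slowly.

Call:
jog_arm(commands=[[0,0,-3,0,0,0,1],[0,0,-4,0,0,0,1],[0,0,-2,0,0,0,1],[0,0,-1,0,0,0,1],[0,0,-0.7,0,0,0,1],[0,0,-0.7,0,0,0,1],[0,0,-0.7,0,0,0,1],[0,0,-0.7,0,0,0,1],[0,0,-0.7,0,0,0,1],[0,0,-0.7,0,0,0,1]])

```text
clock: 10.45
tcp_pos: [0.5246, -0.2897, 0.0549]
tcp_rot: [-0.118, -3.138, -0.0]
wrist_force: [0.4, -1.2, -1.8]
finger_gap: 0.204
finger_force: 68.6
```

Call:
jog_arm(commands=[[0,0,-1,0,0,0,1],[0,0,-2,0,0,0,1],[0,0,-4,0,0,0,1],[0,0,-7,0,0,0,1],[0,0,-9,0,0,0,1],[0,0,-9,0,0,0,1],[0,0,-9,0,0,0,1],[0,0,-7,0,0,0,1],[0,0,-4,0,0,0,1],[0,0,-2,0,0,0,1]])

```text
clock: 11.28
tcp_pos: [0.5252, -0.29, 0.11]
tcp_rot: [-0.118, -3.139, 0.0]
wrist_force: [-0.5, -0.3, -2.4]
finger_gap: 0.201
finger_force: 68.6
```

```bash
python3 g.py lif 623.99 220.99 90 -4.3
cat > pl.py <<'E'
# segment the orange round plaque's top face near its predicted place; report offset from blade centre
import sys,cv2
from h import *
from j import pj
C=np.load("cal.npz")
from scipy.optimize import least_squares
def where(ztop,guess,name):
    o={}
    for n in("top","scene"):
        f=ctrl.grab_frame(n);cv2.imwrite(f"pics/{name}_{n}.png",f)
        g=pj(n,np.array([[*guess,ztop]])/1000,C[n])[0];o[n]=g.round(1)
    return o
if __name__=="__main__":
    s=ctrl.state();B=R.from_rotvec(s["tcp_rot"])*R.from_matrix(np.diag([-1,1,-1.]))
    c=B.apply([105,0,2.6+7-22.3])+s["tcp_pos"]*1000
    print("expected plaque top centre",c.round(1),where(c[2],c[:2],sys.argv[1]))
E
python3 pl.py lift
```

```text
t 11.28 turn [-0.0003 -0.0001 -0.0002] shift [ 44.8 516.9  -2.3] wf [-0.5 -0.3 -2.4] gap 0.201
expected plaque top centre [ 629.9 -297.9   97.3] {'top': array([443.1, 165.7]), 'scene': array([412.8, 244.3])}
```

```bash
python3 -c "
from pl import *
print(least_squares(lambda v:(pj('scene',np.array([[v[0],v[1],0]]),C['scene'])-[378.6,199.2]).ravel(),[.7,0]).x)"
```

```text
[0.75 0.01]
```

Call:
jog_arm(commands=[[0.4,4,0,0,0,0,1],[0.7,8,0,0,0,0,1],[1,12,0,0,0,0,1],[1.4,16,0,0,0,0,1],[1.7,20,0,0,0,0,1],[2,23,0,0,0,0,1],[2.1,25,0,0,0,0,1],[2.1,25,0,0,0,0,1],[2.1,25,0,0,0,0,1],[2.1,25,0,0,0,0,1]])

```text
clock: 12.22
tcp_pos: [0.5225, -0.1033, 0.1087]
tcp_rot: [-0.116, -3.138, -0.001]
wrist_force: [0.1, -0.1, -1.3]
finger_gap: 0.203
finger_force: 68.6
```

Call:
jog_arm(commands=[[2.1,25,0,0,0,0,1],[2.1,25,0,0,0,0,1],[2.2,25,0,0,0,0,1],[2.2,25,0,0,0,0,1],[2.2,25,0,0,0,0,1],[2.2,25,0,0,0,0,1],[2.2,25,0,0,0,0,1],[2.2,25,0,0,0,0,1],[2.2,25,0,0,0,0,1],[2.2,25,0,0,0,0,1]])

```text
clock: 13.05
tcp_pos: [0.5189, 0.1473, 0.1088]
tcp_rot: [-0.116, -3.137, -0.001]
wrist_force: [-0.1, -0.4, -1.5]
finger_gap: 0.206
finger_force: 68.6
```

Call:
jog_arm(commands=[[1.9,22,0,0,0,0,1],[1.5,17,0,0,0,0,1],[1,12,0,0,0,0,1],[0.7,8,0,0,0,0,1],[0.3,4,0,0,0,0,1],[0,0,0,0,0,0,1],[0,0,0,0,0,-0.01,1],[0,0,0,0,0,-0.02,1],[0,0,0,0,0,-0.025,1],[0,0,0,0,0,-0.025,1]])

```text
clock: 13.88
tcp_pos: [0.5197, 0.2072, 0.1091]
tcp_rot: [0.009, -3.14, -0.0]
wrist_force: [-0.4, -0.2, -1.6]
finger_gap: 0.206
finger_force: 68.7
```

Call:
jog_arm(commands=[[0,0,0,0,0,-0.025,1],[0,0,0,0,0,-0.025,1],[0,0,0,0,0,-0.025,1],[0,0,0,0,0,-0.025,1],[0,0,0,0,0,-0.015,1],[0,0,0,0,0,-0.004,1],[0,0,0,0,0,0,1],[0,0,0,0,0,0,1],[0,0,0,0,0,0,1],[0,0,0,0,0,0,1]])

```text
clock: 14.72
tcp_pos: [0.5194, 0.2081, 0.109]
tcp_rot: [0.194, -3.134, -0.0]
wrist_force: [0.1, 0.2, -2.0]
finger_gap: 0.206
finger_force: 68.7
```

```bash
python3 g.py lif 624 221 90 7.1; python3 pl.py carry
python3 - <<'E'
import cv2,numpy as np
for n in("top","scene"):
    f=cv2.imread(f"pics/carry_{n}.png");h=cv2.cvtColor(f,cv2.COLOR_BGR2HSV)
    print(n,f.shape,h[150:153,260:263].tolist() if n=="top" else "")
E
```

```text
t 14.72 turn [ 0.0003 -0.0014 -0.0004] shift [-0.4 -0.1 -3.3] wf [ 0.1  0.2 -2. ] gap 0.206
expected plaque top centre [623.6 221.   96.2] {'top': array([258.8, 172.4]), 'scene': array([306. , 150.5])}
top (400, 640, 3) [[[0, 0, 130], [15, 4, 130], [0, 6, 131]], [[60, 2, 132], [45, 4, 132], [20, 6, 131]], [[90, 6, 134], [75, 4, 133], [30, 2, 131]]]
scene (400, 640, 3)
```

Call:
jog_arm(commands=[[-0.4,0,2,0,0,0,1],[0,0,4,0,0,0,1],[0,0,5,0,0,0,1],[0,0,5,0,0,0,1],[0,0,4,0,0,0,1],[0,0,3,0,0,0,1],[0,0,2,0,0,0,1],[0,0,1,0,0,0,1],[0,0,0.7,0,0,0,1],[0,0,0.6,0,0,0,1]])

```text
clock: 15.65
tcp_pos: [0.52, 0.2082, 0.0818]
tcp_rot: [0.194, -3.134, -0.001]
wrist_force: [0.1, 0.4, -1.6]
finger_gap: 0.2
finger_force: 68.7
```

Call:
jog_arm(commands=[[0,0,0.6,0,0,0,1],[0,0,0.6,0,0,0,1],[0,0,0.6,0,0,0,1],[0,0,0.6,0,0,0,1],[0,0,0.6,0,0,0,1],[0,0,0.6,0,0,0,1],[0,0,0.6,0,0,0,1],[0,0,0.6,0,0,0,1],[0,0,0.6,0,0,0,1],[0,0,0.6,0,0,0,1]])

```text
clock: 16.48
tcp_pos: [0.5198, 0.2081, 0.0757]
tcp_rot: [0.194, -3.134, -0.0]
wrist_force: [0.4, -0.8, -0.7]
finger_gap: 0.205
finger_force: 68.7
```

Call:
jog_arm(commands=[[0,0,0.8,0,0,0,1],[0,0,1,0,0,0,1],[0,0,1,0,0,0,1],[0,0,1,0,0,0,1],[0,0,0.5,0,0,0,1],[0,0,0,0,0,0,1],[0,0,0,0,0,0,1],[0,0,0,0,0,0,1],[0,0,0,0,0,0,1],[0,0,0,0,0,0,1]])

```text
clock: 17.32
tcp_pos: [0.5198, 0.2081, 0.0715]
tcp_rot: [0.194, -3.134, -0.0]
wrist_force: [-0.5, -0.4, -1.9]
finger_gap: 0.206
finger_force: 68.7
```

```bash
python3 g.py lif 624 221 49 7.1; python3 pl.py laid
python3 - <<'E'
import cv2
a=cv2.imread("pics/laid_top.png")[135:215,225:305];b=cv2.imread("pics/laid_scene.png")[125:205,265:345]
o=cv2.hconcat([cv2.convertScaleAbs(cv2.resize(a,(400,400),interpolation=2),alpha=1.5),cv2.resize(b,(400,400),interpolation=2)])
cv2.imwrite("pics/laidc.png",o)
E
```

```text
t 17.32 turn [ 0.0004 -0.0013 -0.0003] shift [ 0.  -0.1  0.2] wf [-0.5 -0.4 -1.9] gap 0.206
expected plaque top centre [624.  221.1  58.6] {'top': array([260.8, 174.1]), 'scene': array([306.3, 161.2])}
```

View pics/laidc.png

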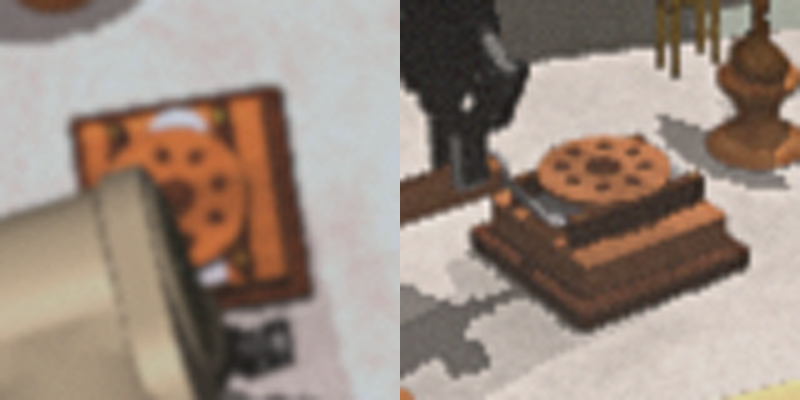

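The picture shows the plaque lying on both rails of the brown stand, its boss at (178,191) in the top half and (603,166) in the scene half. The blade lies free below it. I'll check centring numerically from these pixels.

Run:
```python
from pl import *
import cv2
o={"top":np.array([178,191])/5+[225,135]-.4,"scene":np.array([203,166])/5+[265,125]-.4}
for z in(67,69.5):
    print(z,{n:(pj(n,np.array([[624,221,z]])/1000,C[n])[0].round(1),o[n]) for n in o})
# holes ring from code: dark spots in top crop
S=least_squares(lambda v:np.r_[[(pj(n,np.array([[v[0],v[1],69.5]])/1000,C[n])[0]-o[n]) for n in o]].ravel(),[620,220]);print(S.x,S.fun)
```

```text
67 {'top': (array([260.4, 173.7]), array([260.2, 172.8])), 'scene': (array([306.3, 158.9]), array([305.2, 157.8]))}
69.5 {'top': (array([260.3, 173.6]), array([260.2, 172.8])), 'scene': (array([306.3, 158.1]), array([305.2, 157.8]))}
[624.2  222.44] [-0.43  0.74  0.92  0.13]
```

Centred to within about 1.5 mm. Now I'll draw the blade out.

Call:
jog_arm(commands=[[3,0,0,0,0,0,1],[6,0,0,0,0,0,1],[10,0,0,0,0,0,1],[14,0,0,0,0,0,1],[16,0,0,0,0,0,1],[17,0,0,0,0,0,1],[17,0,0,0,0,0,1],[16,0,0,0,0,0,1],[10,0,0,0,0,0,1],[4,0,0,0,0,0,1]])

```text
clock: 18.25
tcp_pos: [0.406, 0.1941, 0.0715]
tcp_rot: [0.195, -3.133, -0.001]
wrist_force: [-0.2, -0.8, -1.4]
finger_gap: 0.201
finger_force: 68.7
```

Call:
jog_arm(commands=[[0,0,0,0,0,0,1],[0,0,0,0,0,0,1],[0,0,-5,0,0,0,1],[0,0,-10,0,0,0,1],[0,0,-10,0,0,0,1],[0,0,-10,0,0,0,1],[0,0,-10,0,0,0,1],[0,0,-5,0,0,0,1],[0,0,0,0,0,0,1],[0,0,0,0,0,0,1]])

```text
clock: 19.08
tcp_pos: [0.4079, 0.1944, 0.1219]
tcp_rot: [0.194, -3.135, -0.001]
wrist_force: [-0.9, -0.0, -2.1]
finger_gap: 0.207
finger_force: 68.7
```

```bash
python3 g.py go 520.5 15.6 90 -4.5; python3 g.py go 520.5 15.6 90 7.1
```

```text
t 19.08 turn [ 0.0008 -0.0008  0.2023] shift [-126.3 -169.4   31.9] wf [-0.9 -0.  -2.1] gap 0.207
t 19.08 turn [ 0.0009 -0.0007 -0.0001] shift [ -89.6 -191.3   31.9] wf [-0.9 -0.  -2.1] gap 0.207
```

Call:
jog_arm(commands=[[0,0,0,0,0,0.05,1],[0,0,0,0,0,0.05,1],[0,0,0,0,0,0.05,1],[0,0,0,0,0,0.0523,1],[0,-15,0,0,0,0,1],[-5,-25,0,0,0,0,1],[-12,-28,0,0,0,0,1],[-18,-28,0,0,0,0,1],[-20,-25,0,0,0,0,1],[-20,-20,0,0,0,0,1]])

```text
clock: 19.92
tcp_pos: [0.4712, 0.0447, 0.1213]
tcp_rot: [-0.124, -3.137, -0.0]
wrist_force: [0.5, 0.5, -0.9]
finger_gap: 0.203
finger_force: 68.7
```

Call:
jog_arm(commands=[[-20,-14,0,0,0,0,1],[-16,-8,0,0,0,0,1],[-10,-5,0,0,0,0,1],[-5.3,-1.4,0,0,0,0,1],[0,0,10,0,0,0,1],[0,0,14,0,0,0,1],[0,0,8,0,0,0,1],[0,0,0,0,0,0,1],[0,0,0,0,0,0,1],[0,0,0,0,0,0,1]])

```text
clock: 20.75
tcp_pos: [0.5202, 0.0157, 0.0897]
tcp_rot: [-0.123, -3.138, -0.001]
wrist_force: [0.3, -0.3, -0.9]
finger_gap: 0.203
finger_force: 68.7
```

Call:
jog_arm(commands=[[0,0,0,0,0,0,1],[0,0,0,0,0,0,1],[0,0,0,0,0,0,1],[0,0,0,0,0,0,1],[0,0,0,0,0,0,1],[0,0,0,0,0,0,1],[0,0,0,0,0,0,1],[0,0,0,0,0,0,1],[0,0,0,0,0,0,1],[0,0,0,0,0,0,1]])

```text
clock: 21.58
tcp_pos: [0.5203, 0.0154, 0.0894]
tcp_rot: [-0.123, -3.138, -0.0]
wrist_force: [-0.4, 0.6, -1.0]
finger_gap: 0.208
finger_force: 68.7
```

```bash
python3 g.py go 520.5 15.6 30.6 -4.5
```

```text
t 21.58 turn [ 0.     -0.0014 -0.0001] shift [-0.2  0.2 58.8] wf [-0.4  0.6 -1. ] gap 0.208
```

Call:
jog_arm(commands=[[-0.2,0.2,5,0,-0.0014,0,1],[0,0,10,0,0,0,1],[0,0,12,0,0,0,1],[0,0,12,0,0,0,1],[0,0,8,0,0,0,1],[0,0,4,0,0,0,1],[0,0,2,0,0,0,1],[0,0,1,0,0,0,1],[0,0,1,0,0,0,1],[0,0,1,0,0,0,1]])

```text
clock: 22.42
tcp_pos: [0.5209, 0.0156, 0.0338]
tcp_rot: [0.124, 3.138, 0.0]
wrist_force: [-0.0, 0.7, -1.2]
finger_gap: 0.204
finger_force: 68.7
```

Call:
jog_arm(commands=[[0,0,0.8,0,0,0,1],[0,0,0.8,0,0,0,1],[0,0,0.8,0,0,0,1],[0,0,0,0,0,0,1],[0,0,0,0,0,0,1],[0,0,0,0,0,0,1],[0,0,0,0,0,0,1],[0,0,0,0,0,0,1],[0,0,0,0,0,0,1],[0,0,0,0,0,0,1]])

```text
clock: 23.25
tcp_pos: [0.5206, 0.0156, 0.0311]
tcp_rot: [0.124, 3.139, 0.0]
wrist_force: [0.5, -0.9, -1.7]
finger_gap: 0.203
finger_force: 68.7
```

```bash
python3 g.py go 520.5 15.6 30.6 -4.5
```

```text
t 23.25 turn [ 0.0001  0.0001 -0.0001] shift [ 0.1 -0.   0.5] wf [ 0.5 -0.9 -1.7] gap 0.203
```

Call:
jog_arm(commands=[[0,0,0.3,0,0,0,1],[0,0,0.3,0,0,0,1],[0,0,0,0,0,0,1],[0,0,0,0,0,0,1],[0,0,0,0,0,0,1],[0,0,0,0,0,0,1],[0,0,0,0,0,0,1],[0,0,0,0,0,0,1],[0,0,0,0,0,0,1],[0,0,0,0,0,0,1]])

```text
clock: 24.08
tcp_pos: [0.5206, 0.0157, 0.0306]
tcp_rot: [0.123, 3.139, 0.0]
wrist_force: [-1.3, 0.5, 5.3]
finger_gap: 0.208
finger_force: 69.5
```

Contact is regained with the same force and pose as at the grasp, so I'll open, check and withdraw upward.

Call:
jog_arm(commands=[[0,0,0,0,0,0,0.7],[0,0,0,0,0,0,0.6],[0,0,0,0,0,0,0.4],[0,0,0,0,0,0,0],[0,0,0,0,0,0,0],[0,0,0,0,0,0,0],[0,0,0,0,0,0,0],[0,0,0,0,0,0,0],[0,0,-5,0,0,0,0],[0,0,-10,0,0,0,0]])

```text
clock: 24.92
tcp_pos: [0.5196, 0.0155, 0.045]
tcp_rot: [-0.123, -3.137, 0.001]
wrist_force: [0.9, -0.0, -0.3]
finger_gap: 1.002
finger_force: 0.0
```

Call:
jog_arm(commands=[[0,0,-15,0,0,0,0],[0,0,-20,0,0,0,0],[0,0,-20,0,0,0,0],[0,0,-20,0,0,0,0],[0,0,-20,0,0,0,0],[0,0,-20,0,0,0,0],[0,0,-20,0,0,0,0],[0,0,-20,0,0,0,0],[0,0,-10,0,0,0,0],[0,0,0,0,0,0,0]])

```text
clock: 25.75
tcp_pos: [0.5219, 0.0154, 0.2133]
tcp_rot: [0.124, 3.135, 0.002]
wrist_force: [-0.9, -1.2, -0.0]
finger_gap: 1.0
finger_force: 0.0
```

Call:
jog_arm(commands=[[30,0,-10,0,0,0,0],[25,0,-10,0,0,0,0],[10,0,0,0,0,0,0],[0,0,0,0,0,0,0],[0,0,0,0,0,0,0],[0,0,0,0,0,0,0],[0,0,0,0,0,0,0],[0,0,0,0,0,0,0],[0,0,0,0,0,0,0],[0,0,0,0,0,0,0]])

```text
clock: 26.58
tcp_pos: [0.4559, 0.0206, 0.2301]
tcp_rot: [-0.124, -3.139, 0.001]
wrist_force: [-0.8, -0.2, 0.7]
finger_gap: 1.002
finger_force: 0.0
```

Run:
```python
from rig import ctrl
import cv2,numpy as np
print({k:ctrl.state()[k] for k in("clock","finger_gap","wrist_force")})
for n in("top","scene"):
    f=ctrl.grab_frame(n);cv2.imwrite(f"pics/end_{n}.png",f);o=cv2.imread(f"pics/{n}0.png")
    reg={"scene":{"blade":(195,220,322,370),"handle_front":(195,225,300,330),"tail":(200,235,262,300),"square":(222,252,360,412),"stand":(145,192,278,336)},
         "top":{"blade":(150,195,322,350),"square":(152,188,384,416),"stand":(148,205,236,290)}}[n]
    for k,(a,b,c,d) in reg.items():
        x,y=[cv2.GaussianBlur(cv2.cvtColor(i[a:b,c:d],cv2.COLOR_BGR2GRAY).astype(np.float32),(3,3),0) for i in(o,f)]
        s,r=cv2.phaseCorrelate(x,y,cv2.createHanningWindow(x.shape[::-1],cv2.CV_32F));print(n,k,np.round(s,2),round(r,2),"maxdiff",abs(x-y).max().round())
# plaque on stand: boss search by template from laid scene
l=cv2.imread("pics/laid_scene.png")[150:172,290:322];f=cv2.imread("pics/end_scene.png")
m=cv2.minMaxLoc(cv2.matchTemplate(f[140:185,280:335],l,5));print("plaque vs laid",m[1],np.array(m[3])-[10,10])
```

```text
{'clock': 26.5833, 'finger_gap': 1.0019798642634608, 'wrist_force': array([-0.79896764, -0.17317657,  0.70652875])}
top blade [-0.29  0.24] 0.74 maxdiff 61.0
top square [-0.05  0.05] 1.08 maxdiff 1.0
top stand [-0.03  0.1 ] 0.48 maxdiff 43.0
scene blade [0.03 0.58] 0.96 maxdiff 14.0
scene handle_front [0.18 0.05] 1.16 maxdiff 26.0
scene tail [ 0.23 -0.02] 0.79 maxdiff 100.0
scene square [-0.03 -0.  ] 1.01 maxdiff 10.0
scene stand [-0.01 -0.3 ] 0.83 maxdiff 106.0
plaque vs laid 0.9625746011734009 [0 0]
```

```bash
python3 -c "
from rig import ctrl
print(ctrl.finish_job())"
```

```text
the job is handed in; nothing more can be done
None
```

The round plaque lies across the brown stand's two rails, centred to about 1.5 mm, the lifter is back on its rest within about 1–2 mm of where it lay, the square plaque has not moved, and the job was handed in at about 27 s of the 64 s; I did not re-check the other goods one by one.

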